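Load a cassette under the reader's spring gate

TASK

Load the orange specimen cassette into the cassette reader: with one fingertip press the blue paddle down to swing the spring-closed gate well open and hold it there, while the other fingertip pushes the cassette along its channel, under the gate, until it is fully home against the stop. Only when it is home let go of the paddle so that the gate springs shut behind the cassette, and move clear. Do not pinch or lift the cassette, and leave the two black caps and the oil bottle where they stand.

Things in the scene. Friction and masses are not known exactly. Their poses are not given: they have to be found in the camera images.
- reader: White cassette reader fixed to the table, 310 x 150 mm. Origin: on the table, below the gate's hinge line. Own x = direction in which the cassette is pushed in, y = left, towards the paddle, z up. Deck 30 mm above the table, its front edge at x = -120 mm. Channel for the cassette along x, centred on y = -44 mm, between rails 6 mm high, 39 mm apart inside. White housing 50 mm high from x = 110 mm on
- stop (a point): Foot of the dark stop's front face, at the channel's end, on the deck: reader x = 100, y = -44, z = 30 mm. The cassette is fully home when its front touches this face
- gate (a joint): Rocker turning about the reader's x axis: blue paddle on the left, gate on the right. 0 = shut, grows as the paddle is pressed, end stop 0.75 rad. The lip just clears the cassette at 0.25 rad; well open is 0.42 rad or more. A spring shuts it: about 2 N on the paddle 26 mm from the hinge starts it, about 6 N at 0.6 rad
- hinge_mid (a point): Point on the rocker's hinge line, reader x = 0, y = 0, 34 mm above the table; the steel hinge rod, 8 mm thick, runs along the reader's x through it
- paddle_mid (a point): Middle of the blue paddle's top face (moves with it; 49 mm above the table at rest). Flat plate 4 mm thick, reader x -113 to 47 mm, 6 to 46 mm out from the hinge. Shut, it slopes up outwards by 0.55 rad (outer edge 60 mm above the table). At 0.55 rad it is level, top face 36 mm above the table, 6 mm above the deck. A fingertip can slide along it in x while pressing
- lip (a point): Lower edge of the gate's red front lip at mid-channel (moves with the gate). The lip is at reader x = 48 to 52 mm; shut, it ends 2 mm above the deck and blocks the cassette's body, with a notch here for the tongue. Behind it a clear roof covers the channel to x = 105 mm, top 48 mm above the table when shut, about 85 mm at 0.6 rad
- cassette: Loose orange specimen cassette, about 60 g, in the channel before the gate, axes along the reader's. Origin: centre of the underside of its body (45 mm long, 36 mm wide, 9 mm high). A tongue 14 mm wide, 6 mm high runs back to a push plate 26 mm wide, 12 mm high. Home, the origin is at reader x = 77.5 mm, the body behind the lip, tongue and plate sticking out through the notch
- push_face (a point): Centre of the rear face of the cassette's push plate, 57.5 mm behind the cassette's origin, 6 mm above the deck: the face to push on, in +x. With the cassette home it is at reader x = 20 mm
- cap_a: Bystander: black eyepiece cap, 40 mm across, 45 mm high, on the table right of the reader; origin at the centre of its underside
- cap_b: Bystander: the same black cap, left of the reader; origin at the centre of its underside
- oil: Bystander: small amber oil bottle, 30 mm across, 65 mm high, right of the reader; origin at the centre of its underside
Things that resemble listed ones, but are neither listed nor needed, are in the scene too. There is more than one size of the cassette; the one meant has the size given above.

How it is judged (in metres and radians):
On the way, in this order (a step that is already met when the one before it is completed fails the run):
1. a fingertip holds the paddle down and the gate well open (0.42 rad or more) with the cassette still in front of it (value of joint gate above 0.42 rad and contact force between the fingers and gate above 0.3 N and x of cassette in the frame of reader below 0.0285 m), for 0.1 s.
2. the cassette is pushed home to within 3 mm of the stop while a fingertip still holds the gate well open (value of joint gate above 0.42 rad and contact force between the fingers and gate above 0.3 N and x of cassette in the frame of reader above 0.0745 m), for 0.05 s.
At the end, for the whole second after the job is handed in: The cassette lies flat on the deck in its channel, within 3 mm of the stop, at rest, and the gate has sprung shut behind it (under 0.06 rad) (x of cassette in the frame of reader between 0.0745 and 0.0795 m and y of cassette in the frame of reader between -0.048 and -0.04 m and z of cassette in the frame of reader between 0.028 and 0.032 m and value of joint gate below 0.06 rad and linear speed of cassette below 0.01 m/s); the robot touches nothing.
It fails at once if the gate came down (under 0.30 rad) with the cassette part-way under it (x of cassette in the frame of reader between 0.0315 and 0.0735 m and value of joint gate below 0.3 rad).
It fails at once if the cassette was lifted (6 mm) or tipped (z of cassette in the frame of reader above 0.036 m or angle between cassette's own z axis and vertical above 0.2 rad).
It fails at once if a cap or the oil bottle was disturbed (moved 15 mm or tipped) (distance of any of cap_a, cap_b, oil from where it was at the start of the episode above 0.015 m or angle between any of cap_a, cap_b, oil's own z axis and vertical above 0.3 rad).
It also fails if it takes over 35 s, if anything falls off the work surface, if the arm or the gripper's body presses on something with over 40 N, if the wrist force passes 120 N, or if a joint passes its speed limit or range.

ROBOT

A 6-joint arm with a two-finger parallel gripper is mounted at the origin on the work surface. World frame = base frame: x ahead of the robot, y to its left, z up, the work surface at z = 0. Lengths are in mm, angles in rad, forces in N, time in s.
With the tool pointing down it reaches from about 300 to 750 mm from the base axis. Payload 8.5 kg.
Tool frame: the origin (TCP) lies midway between the tips of the shut fingers; the grasp point (between the pads) lies 19 mm behind it; z points along the fingers, x is the direction in which the jaws open and shut, and the axes are right-handed (so a half turn about z gives the same grasp; the last joint's range is limited). The gripper opens to 85 mm and grips with 20 to 120 N. Pads are 22 mm wide; open, the fingers measure 114 mm over their backs; the gripper's body (76 mm by 85 mm) begins 54 mm behind the grasp point. The pads swing forward as they close: fully open they stand 13 mm farther back than shut.
Start: joints at [-1.41, 0.381, 1.297, -0, 1.464, -0.215], TCP at [201.852, -511.601, 231.322] pointing down, gripper open.
Joint ranges: [-3.11, 3.11], [-0.89, 2.33], [0.22, 2.48], [-1.42, 4.56], [0.17, 2.85], [-2.88, 2.88]. Speed limits (rad/s): [2.39, 2.39, 3.14, 3.14, 3.14, 3.14].

INTERFACE

Orientations are given as a unit quaternion [x, y, z, w].
In Python, from plant import ctrl gives the robot as it stands.
- The arm moves only by the shell command python3 -m inch 'ROWS'. ROWS is JSON, a list of rows, each a list of 7 numbers: the turn, a rotation vector about the tool's x, y, z in rad, then the shift along the tool's x, y, z in cm, then the finger opening in cm, from 0 to 8.54. A call has 1 to 20 rows; each row shifts and turns the pose as measured when the row begins, along the tool's axes as they then stand; what a row does not reach is not made up. A row lasts 1/12 s, in which the tool goes at most 41.7 mm and 7.16 degrees, less where a joint would pass 70% of its speed; a pose out of reach is approached as far as the arm can. A call is refused whole if a number of a shift passes 4.17 or a number of a turn 0.125, either way. A call with a gripper value outside its range is refused whole. The fingers move at their own pace and stop on an object; the grip force is fixed at half the most. Time passes only in rows, so rows that do not move let the fingers close. It gives the time, the measured TCP pose, the force and the opening at its end, in the units of the state.
- ctrl.observe(): the state, without advancing time (a new reading comes with each control period).
- ctrl.grab_frame(name): name is "side" or "top" or "wrist"; returns the picture (400x640x3 uint8, red, green, blue); there is no depth.
- ctrl.camera_info(name): a dict with "intrinsics" (3x3 intrinsics, pixels), "extrinsics" (4x4, takes a point from camera to world coordinates). Camera axes: x right, y down, z forward; pixel columns grow to the right and rows downward; lengths in mm; the calibration is good to about 2 mm. The wrist camera is an equidistant fisheye: a pixel r from the principal point sees the ray r / f radians off the axis. A picture is of the moment at which its call begins: read the wrist's pose just before it. camera_info takes no time and is no camera call; for the wrist camera it gives the pose at the moment of the call.
- ctrl.job_done(): hands the job in, once; it reports no verdict.
Trained networks look in the newest picture that a camera, given by its name, has taken for a name from the list of things; names that differ only in an ending like _2 or _b are one class to them, and where a whole thing is asked for, a point or a joint stands for the part that bears it (a point fixed in the world has none). Each returns a list of dicts, best first, with "conf" (0 to 1); they miss things now and then, are a little off and sometimes report something else, mostly with a low value. They report only what shows in the picture. A call takes as long as a camera call. They do not tell look-alikes from the thing itself.
- ctrl.spot_in(camera, thing): "at" ([x, y, z] in mm, in world coordinates, good to about 4 mm: the middle of the surface that is visible of it).
- ctrl.cut_out(camera, thing): "mask" (400x640 bool, what is visible of it).
The state is a dict: "clock": time; "joint_positions": joint angles; "joint_vel": joint speeds; "effort": joint torques, N m; "position": TCP position; "eef_rot": TCP orientation; "force": force on the tool from outside, world axes, zero at the start; "ft_torque": the same for the moment, N m; "gripper_width": finger opening in mm.
Only numpy, scipy, OpenCV 4.12 (cv2) and the standard library are available. Lean on these libraries where they do the work, as an engineer would, in place of code of your own. Each camera call takes 0.05 s, during which the arm holds its last target. There are 200 camera calls.

## Working session

There is one attempt and no reset: what is moved stays moved. The work goes in short steps, Python scripts to look and compute and a shell command to move; the robot and the scene stay as the last step left them, time stands still between calls to the robot, and variables do not carry over. Pictures are saved under pics/ and viewed, about 8 in all and at most 12, crops included, and the job is handed in when it is done.

```bash
mkdir -p pics; python3 - <<'E'
from plant import ctrl
import cv2,numpy as np
ims={n:ctrl.grab_frame(n) for n in("top","side")}
for n in ims: cv2.imwrite(f"pics/{n}0.png",ims[n][:,:,::-1])
for n in ims:
    for t in("reader","cassette","push_face","paddle_mid","hinge_mid","lip","stop","cap_a","oil"):
        try:print(n,t,[(np.round(d["at"]).tolist(),round(d["conf"],2)) for d in ctrl.spot_in(n,t)])
        except Exception as e:print(n,t,e)
    i=ctrl.camera_info(n);print(np.round(i["intrinsics"]).tolist(),np.round(i["extrinsics"],2).tolist())
print(ctrl.observe())
E
```

```text
top reader [([619.0, 93.0, 40.0], 0.89), ([595.0, 131.0, 46.0], 0.26)]
top cassette [([535.0, 280.0, 8.0], 0.69), ([552.0, 85.0, 37.0], 0.67), ([371.0, 58.0, 9.0], 0.55)]
top push_face [([551.0, 81.0, 37.0], 0.97), ([376.0, 59.0, 4.0], 0.69), ([538.0, 278.0, 11.0], 0.61)]
top paddle_mid [([595.0, 131.0, 50.0], 0.59), ([459.0, -1.0, 47.0], 0.51)]
top hinge_mid [([596.0, 127.0, 46.0], 0.78)]
top lip [([595.0, 128.0, 45.0], 0.59), ([458.0, 1.0, 47.0], 0.23)]
top stop [([615.0, 87.0, 41.0], 0.86)]
top cap_a [([680.0, 248.0, 43.0], 0.8)]
top oil [([615.0, -69.0, 42.0], 0.8)]
[[390.0, 0.0, 323.0], [0.0, 390.0, 198.0], [0.0, 0.0, 1.0]] [[-0.02, -0.99, 0.12, 456.74], [-1.0, 0.02, -0.0, 43.71], [0.0, -0.12, -0.99, 735.76], [0.0, 0.0, 0.0, 1.0]]
side reader [([588.0, 116.0, 33.0], 0.79)]
side cassette [([546.0, 85.0, 39.0], 0.89), ([534.0, 278.0, 4.0], 0.81), ([372.0, 64.0, 5.0], 0.58)]
side push_face [([538.0, 285.0, 5.0], 0.71), ([372.0, 64.0, 7.0], 0.65), ([540.0, 85.0, 37.0], 0.61)]
side paddle_mid [([596.0, 128.0, 45.0], 0.92)]
side hinge_mid [([599.0, 130.0, 55.0], 0.82)]
side lip [([598
[... 399 characters left out ...]
1.0]]
{'clock': 1.0, 'joint_positions': array([-1.41032877e+00,  3.80612045e-01,  1.29738994e+00,  2.50392440e-05,
        1.46360608e+00, -2.15297372e-01]), 'joint_vel': array([ 0.00134873,  0.00199973,  0.0003257 ,  0.0004906 ,  0.0004792 ,
       -0.00042672]), 'effort': array([ 2.75405808e-03, -4.48330450e+01, -2.31463248e+01,  6.03378612e-05,
        5.70417924e-04, -6.11762800e-06]), 'position': array([ 201.84447244, -511.60980919,  231.31932665]), 'eef_rot': array([ 8.26735056e-01, -5.62591456e-01,  3.74154998e-06, -1.41543926e-05]), 'force': array([-0.09614234,  1.19173213, -0.08704304]), 'ft_torque': array([-0.00626103, -0.01111033, -0.00370249]), 'gripper_width': 85.51143107456069}
```

View pics/top0.png

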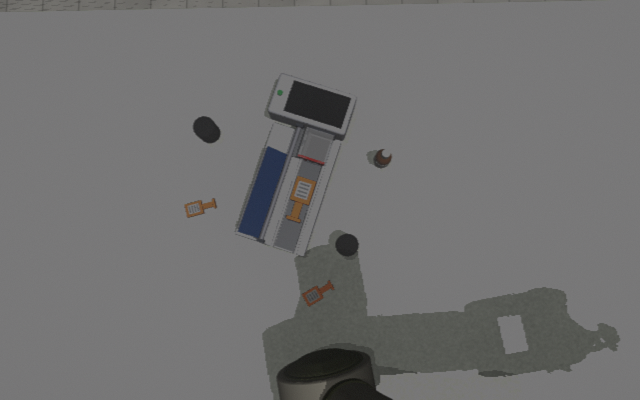

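View pics/side0.png

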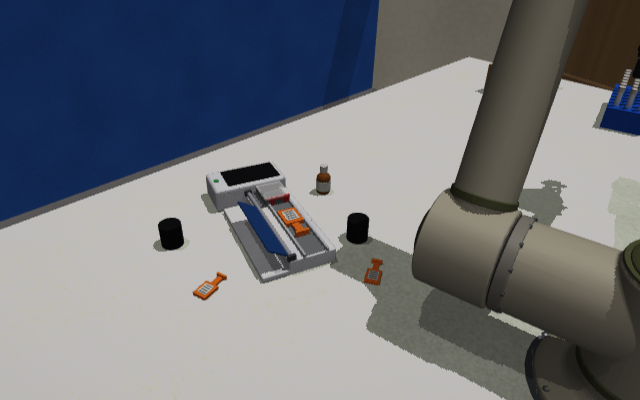

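Three orange cassettes can be seen in the top view: (302,195), in the channel; (200,208), on the table to the left; and (318,294), on the table in front. By the description, the one in the channel is the target. I'll fit the reader's pose next and check that choice in a close crop.

```bash
cat > h.py <<'E'
import numpy as np,cv2
from plant import ctrl
def proj(n,P):
    i=ctrl.camera_info(n);K=np.array(i["intrinsics"]);T=np.linalg.inv(np.array(i["extrinsics"]))
    c=np.atleast_2d(P)@T[:3,:3].T+T[:3,3]; q=c@K.T; return q[:,:2]/q[:,2:]
def r2w(p,P):
    c,s=np.cos(p[2]),np.sin(p[2]);P=np.atleast_2d(P).astype(float)
    return np.c_[p[0]+c*P[:,0]-s*P[:,1],p[1]+s*P[:,0]+c*P[:,1],P[:,2]]
def paddle(g=0):
    a=.55-g
    return np.array([[x,r*np.cos(a)-2*np.sin(a),34+r*np.sin(a)+2*np.cos(a)] for x,r in((-113,6),(-113,46),(47,46),(47,6))])
E
python3 - <<'E'
from h import *
from scipy.optimize import least_squares
obs={}
for n in("top","side"):
    im=cv2.imread(f"pics/{n}0.png").astype(int);b,g,r=im[...,0],im[...,1],im[...,2]
    m=((b>1.5*r)&(b>g*1.3)&(b>45)).astype(np.uint8); m[:100 if n=="top" else 195]=0
    if n=="side": m[:,:225]=0;m[:,300:]=0
    else: m[:,:225]=0;m[:,300:]=0
    k,l,s,c=cv2.connectedComponentsWithStats(m);j=1+np.argmax(s[1:,4]);print(n,s[j],c[j])
    obs[n]=(l==j)
def render(n,p):
    M=np.zeros((1600,2560),np.uint8);cv2.fillPoly(M,[np.round((proj(n,r2w(p,paddle()))+.5)*4).astype(np.int32)],255)
    return cv2.resize(M,(640,400),interpolation=cv2.INTER_AREA)/255.
from scipy.optimize import minimize
def cost(p,ns=("top","side")):return sum(np.abs(render(n,p)-obs[n]).sum()for n in ns)
for ns in(("top",),("side",),("top","side")):
  best=min((minimize(cost,[610+d,103,y],args=(ns,),method="Nelder-Mead",options=dict(initial_simplex=[[610+d,103,y],[625+d,103,y],[610+d,118,y],[610+d,103,y+.1]],xatol=.05)) for y in(-.2,-.3)for d in(0,15)),key=lambda r:r.fun)
  print(ns,best.x,best.fun)
p=best.x
for n,(x,y,w,h,s) in dict(top=(225,65,150,200,4),side=(200,150,150,140,4)).items():
    im=cv2.imread(f"pics/{n}0.png");im=cv2.convertScaleAbs(cv2.resize(im[y:y+h,x:x+w],None,fx=s,fy=s,interpolation=cv2.INTER_CUBIC),alpha=1.6)
    def dr(P,col):
        q=((proj(n,r2w(p,P))-[x,y]+.5)*s).astype(np.int32);cv2.polylines(im,[q],True,col,1)
    dr(paddle(),(0,255,0)); dr([[-120,-63.5,36],[-120,-24.5,36],[48,-24.5,36],[48,-63.5,36]],(255,255,0)); dr([[48,-26,30],[48,-62,30]],(255,0,255))
    dr([[190,-75,50],[190,75,50],[110,75,50],[110,-75,50]],(0,255,255))
    cv2.imwrite(f"pics/{n}1.png",im)
a=cv2.imread("pics/top1.png");b=cv2.imread("pics/side1.png");a=cv2.resize(a,(450,600));b=cv2.resize(b,(350,327))
o=np.zeros((600,800,3),np.uint8);o[:,:450]=a;o[:327,450:]=b;cv2.imwrite("pics/fit.png",o)
# orange cassette
im=cv2.imread("pics/top0.png").astype(int);m=(im[...,2]>1.6*im[...,0])&(im[...,2]>im[...,1]*1.25)&(im[...,2]>70);m[:165]=0;m[230:]=0;m[:,:280]=0;m[:,325:]=0
ys,xs=np.nonzero(m)
i=ctrl.camera_info("top");K=np.array(i["intrinsics"]);T=np.array(i["extrinsics"])
d=(np.c_[xs,ys,np.ones(len(xs))]@np.linalg.inv(K).T)@T[:3,:3].T;W=T[:3,3]+d*((38-T[2,3])/d[:,2:])
c,s=np.cos(p[2]),np.sin(p[2]);X=(W[:,0]-p[0])*c+(W[:,1]-p[1])*s;Y=-(W[:,0]-p[0])*s+(W[:,1]-p[1])*c
print("orange x",X.min(),X.max(),"y",Y.min(),Y.max())
E
```

```text
top [ 239  147   48   91 1839] [262.37901033 192.29418162]
side [238 201  50  55 866] [262.38106236 229.1743649 ]
('top',) [ 5.81600693e+02  1.15815733e+02 -3.37334452e-01] 95.07843137254902
('side',) [ 5.81893420e+02  1.16503844e+02 -3.45170696e-01] 64.16862745098038
('top', 'side') [ 5.81310309e+02  1.16251981e+02 -3.41590213e-01] 177.25882352941176
orange x -63.70793302556371 15.436021259046909 y -62.63159183472097 -26.93477107800538
```

View pics/fit.png

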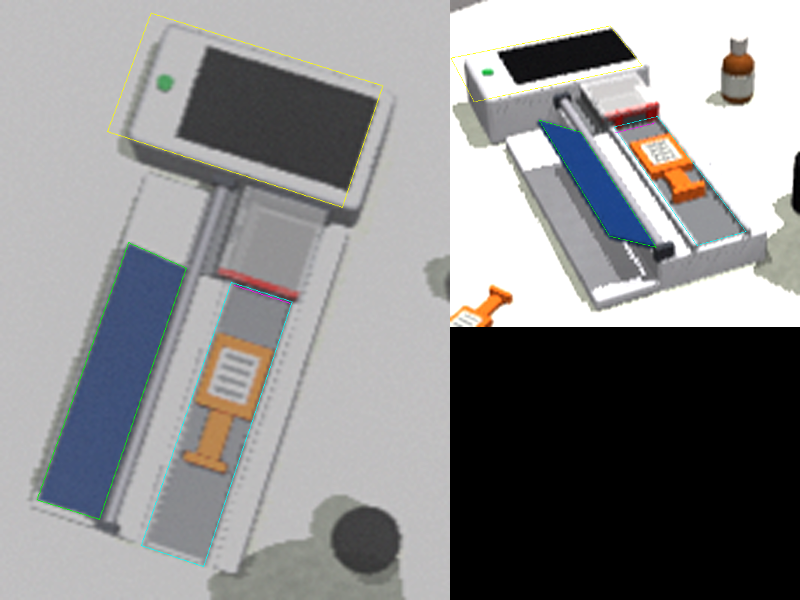

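The crop confirms the choice. In the top picture, the green paddle outline and cyan channel outline lie on the blue paddle and the grey channel. The orange cassette between the rails measures about 80 x 36 mm in all, which matches the description, and its origin is at reader x of about -6.5 mm. First move: turn so the jaws lie along reader y, then travel over.

```bash
python3 -m inch '[[0,0,-0.1212,0,0,0,5.5],[0,0,-0.1212,0,0,0,5.5],[0,0,-0.1212,0,0,0,5.5],[0,0,-0.1212,0,0,0,5.5],[0,0,-0.1212,0,0,0,5.5],[0,0,-0.1212,0,0,0,5.5],[0,0,-0.1212,0,0,0,5.5],[0,0,-0.1212,0,0,0,5.5],[0,0,-0.1212,0,0,0,5.5],[0,0,-0.1212,0,0,0,5.5],[0,0,-0.1212,0,0,0,5.5],[0,0,-0.1212,0,0,0,5.5],[0,0,-0.1212,0,0,0,5.5],[0,0,-0.1212,0,0,0,5.5],[0,0,-0.1212,0,0,0,5.5],[0,0,-0.1212,0,0,0,5.5],[0,0,-0.1212,0,0,0,5.5],[0,0,-0.1212,0,0,0,5.5],[0,0,-0.1212,0,0,0,5.5],[0,0,-0.1212,0,0,0,5.5]]'
cat >> h.py <<'E'
P=np.array([581.3,116.25,-0.3416])
def st():
    from scipy.spatial.transform import Rotation as R
    o=ctrl.observe();r=R.from_quat(o["eef_rot"]).as_matrix();q=o["position"]
    c,s=np.cos(P[2]),np.sin(P[2]);d=q-[P[0],P[1],0];rd=np.array([c*d[0]+s*d[1],-s*d[0]+c*d[1],q[2]])
    print("t",round(o["clock"],2),"reader tcp",rd.round(1),"yawerr",round(np.arctan2(r[1,0],r[0,0])-(P[2]+np.pi/2),4),"tilt",r[:2,2].round(4),"F",o["force"].round(1),"w",round(o["gripper_width"],1))
    return rd
E
python3 -c "
from h import *
st();print(ctrl.observe()['joint_positions']);e=np.array(ctrl.camera_info('wrist')['extrinsics']);print(e.round(2),ctrl.observe()['position'])"
```

```text
clock: 2.67
position: [201.9, -511.6, 231.4]
eef_rot: [0.795, 0.606, -0.0, 0.0]
force: [0.3, 0.2, -1.0]
gripper_width: 55.1
t 2.67 reader tcp [-147.2 -718.7  231.4] yawerr 0.0738 tilt [ 0.     -0.0001] F [ 0.3  0.2 -1. ] w 55.1
[-1.41025851e+00  3.80533947e-01  1.29741865e+00 -9.98434850e-07
  1.46356913e+00 -2.71329590e+00]
[[ 2.7000e-01  9.3000e-01  2.6000e-01  1.3464e+02]
 [ 9.6000e-01 -2.6000e-01 -7.0000e-02 -4.9365e+02]
 [ 0.0000e+00  2.7000e-01 -9.6000e-01  3.7339e+02]
 [ 0.0000e+00  0.0000e+00  0.0000e+00  1.0000e+00]] [ 201.87226692 -511.5870154   231.35158896]
```

```bash
python3 -m inch '[[0,0,0.074,0,0,0,5.5],[0,0,0,3.94,0.34,0,5.5],[0,0,0,3.94,0.34,0,5.5],[0,0,0,3.94,0.34,0,5.5],[0,0,0,3.94,0.34,0,5.5],[0,0,0,3.94,0.34,0,5.5],[0,0,0,3.94,0.34,0,5.5],[0,0,0,3.94,0.34,0,5.5],[0,0,0,3.94,0.34,0,5.5],[0,0,0,3.94,0.34,0,5.5],[0,0,0,3.94,0.34,0,5.5],[0,0,0,3.94,0.34,0,5.5],[0,0,0,3.94,0.34,0,5.5],[0,0,0,3.94,0.34,0,5.5],[0,0,0,3.94,0.34,0,5.5],[0,0,0,3.94,0.34,0,5.5],[0,0,0,3.94,0.34,0,5.5],[0,0,0,3.94,0.34,0,5.5]]'
python3 -c "
from h import *
st();print(ctrl.observe()['joint_positions'])"
```

```text
clock: 4.17
position: [484.8, 124.2, 231.3]
eef_rot: [0.818, 0.575, 0.002, 0.004]
force: [0.1, -1.3, 0.5]
gripper_width: 55.1
t 4.17 reader tcp [-93.6 -24.8 231.3] yawerr -0.0051 tilt [ 0.0072 -0.0051] F [ 0.1 -1.3  0.5] w 55.1
[ 0.01656025  0.29126842  1.43426247 -0.00527106  1.40891461 -1.20671558]
```

```bash
python3 -m inch '[[0.0085,0.0024,-0.005,0.8,0.4,3,5.5],[0,0,0,0.7,0.4,3,5.5],[0,0,0,0,0,3,5.5],[0,0,0,0,0,3,5.5],[0,0,0,0,0,0,5.5]]'
python3 - <<'E'
from h import *
st();im=ctrl.grab_frame("wrist");cv2.imwrite("pics/w0.png",im[:,:,::-1])
im=ctrl.grab_frame("side");cv2.imwrite("pics/s2.png",cv2.resize(im[100:300,160:420,::-1],None,fx=3,fy=3,interpolation=cv2.INTER_CUBIC))
E
```

```text
clock: 4.58
position: [502.1, 145.5, 108.5]
eef_rot: [0.814, 0.581, 0.004, 0.002]
force: [-0.2, 0.1, -0.1]
gripper_width: 55.4
t 4.58 reader tcp [-84.4   1.  108.5] yawerr 0.0119 tilt [0.0089 0.0022] F [-0.2  0.1 -0.1] w 55.4
```

View pics/w0.png

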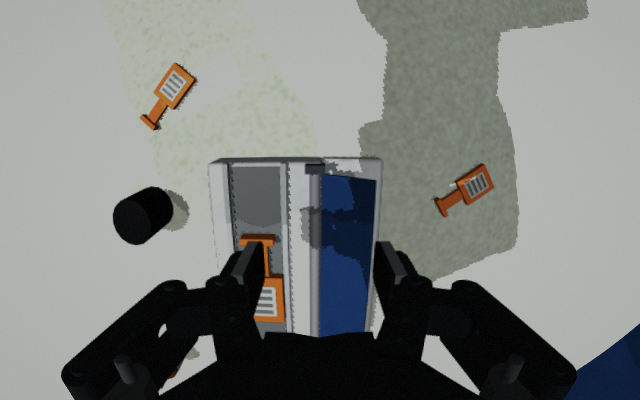

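View pics/s2.png

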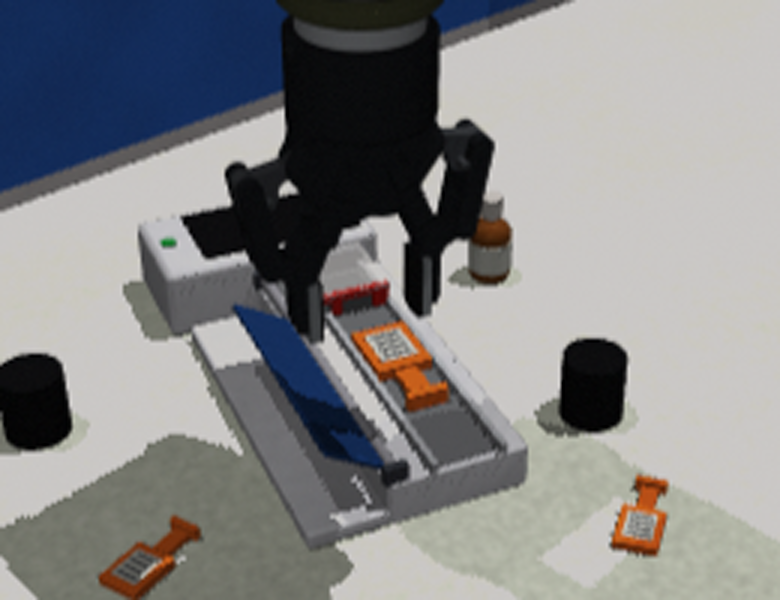

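The wrist view looks back along the channel. The fingertips are at about (250,245) and (390,245), either side of mid-image, and the cassette's push plate is at (257,240). The side view shows both fingers hanging above the reader, clear of the caps. I'll work out the tip geometry from the wrist picture.

```bash
cat >> h.py <<'E'
def fish(W):
    i=ctrl.camera_info("wrist");K=np.array(i["intrinsics"]);T=np.linalg.inv(np.array(i["extrinsics"]))
    c=np.atleast_2d(W)@T[:3,:3].T+T[:3,3];th=np.arctan2(np.hypot(c[:,0],c[:,1]),c[:,2]);u=c[:,:2]/np.hypot(c[:,0],c[:,1])[:,None]
    return np.c_[K[0,2]+K[0,0]*th*u[:,0],K[1,2]+K[1,1]*th*u[:,1]]
def t2w(Pt):
    from scipy.spatial.transform import Rotation as R
    o=ctrl.observe();return R.from_quat(o["eef_rot"]).apply(np.atleast_2d(Pt))+o["position"]
E
python3 - <<'E'
from h import *
st()
im=cv2.imread("pics/w0.png")
s=5;x0,y0=215,140;c=cv2.convertScaleAbs(cv2.resize(im[y0:y0+115,x0:x0+160+45],None,fx=3.9,fy=3.9,interpolation=cv2.INTER_CUBIC),alpha=1.5,beta=30)
s=3.9
def dot(W,col):
    for q in fish(W):cv2.drawMarker(c,tuple(((q-[x0,y0]+.5)*s).astype(int).tolist()),col,cv2.MARKER_CROSS,12,1)
for k,col in((0,(0,0,255)),(-4,(0,255,0)),(-8,(255,0,0))):dot(t2w([[sx*a,-11,k]for sx in(1,-1)for a in(27.5,42)]),col)
dot(r2w(P,paddle()),(255,0,255));dot(r2w(P,[[-120,-63.5,36],[-120,-24.5,36],[-64,-44,42]]),(255,255,0))
cv2.imwrite("pics/w1.png",c)
E
```

```text
t 4.68 reader tcp [-82.1   1.6 113.3] yawerr 0.0115 tilt [0.0165 0.0025] F [0.3 0.7 0.9] w 55.3
```

View pics/w1.png

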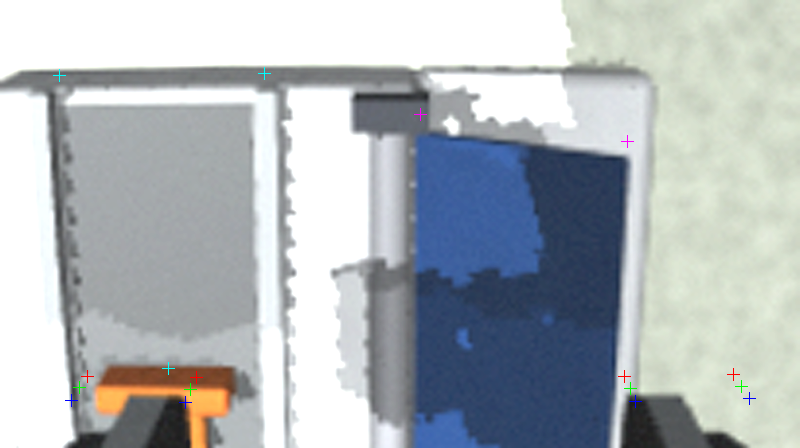

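```bash
python3 -m inch '[[0.0147,-0.0079,0.0115,-1.06,-0.3,1.5,6.2],[0,0,0,0,0,1.0,6.2],[0,0,0,0,0,0,6.2],[0,0,0,0,0,0,6.2],[0,0,0,0,0,0,6.2]]'
python3 -c "
from h import *
st()"
```

```text
clock: 5.1
position: [503.3, 136.1, 96.3]
eef_rot: [0.817, 0.576, 0.007, 0.004]
force: [0.1, 0.0, 0.0]
gripper_width: 61.9
t 5.1 reader tcp [-80.1  -7.4  96.3] yawerr -0.0009 tilt [0.0156 0.0007] F [0.1 0.  0. ] w 61.9
```

```bash
python3 -m inch '[[0.0147,-0.005,0,-0.16,-0.55,1.0,6.2],[0,0,0,0,0,0.8,6.2],[0,0,0,0,0,0,6.2]]'
python3 -c "
from h import *
st()"; python3 -m inch '[[0.005,0,0,0,0,0,6.2],[0,0,0,0,0,0,6.2]]'
python3 -c "
from h import *
st()"
```

```text
clock: 5.35
position: [498.6, 137.0, 79.2]
eef_rot: [0.817, 0.576, 0.002, 0.001]
force: [-0.2, 0.8, -1.2]
gripper_width: 62.0
t 5.35 reader tcp [-84.9  -8.2  79.2] yawerr -0.0005 tilt [0.004  0.0013] F [-0.2  0.8 -1.2] w 62.0
clock: 5.52
position: [498.3, 137.1, 78.6]
eef_rot: [0.817, 0.577, -0.0, -0.002]
force: [-0.2, -0.0, 1.0]
gripper_width: 62.1
t 5.52 reader tcp [-85.2  -8.1  78.6] yawerr -0.0002 tilt [-0.0025  0.0032] F [-0.2 -0.   1. ] w 62.1
```

```bash
python3 -m inch '[[0,0.003,0,-0.05,0,1.0,6.2],[0,0,0,0,0,1.0,6.2],[0,0,0,0,0,0.5,6.2]]'
python3 -c "
from h import *
st()"; python3 -m inch '[[0,0,0,0,0,0.7,6.2],[0,0,0,0,0,0,6.2]]'
python3 -c "
from h import *
st()";python3 -m inch '[[0,0,0,0,0,0.5,6.2],[0,0,0,0,0,0,6.2]]'
python3 -c "
from h import *
st()"
```

```text
clock: 5.77
position: [499.1, 136.9, 53.7]
eef_rot: [0.817, 0.577, 0.002, -0.002]
force: [0.1, -0.2, -0.5]
gripper_width: 61.8
t 5.77 reader tcp [-84.3  -8.1  53.7] yawerr -0.0 tilt [0.0017 0.0062] F [ 0.1 -0.2 -0.5] w 61.8
clock: 5.93
position: [499.1, 137.0, 45.4]
eef_rot: [0.817, 0.577, 0.002, -0.002]
force: [-0.8, -1.2, 1.2]
gripper_width: 62.0
t 5.93 reader tcp [-84.4  -8.   45.4] yawerr -0.0002 tilt [0.001  0.0062] F [-0.8 -1.2  1.2] w 62.0
clock: 6.1
position: [499.7, 137.2, 40.3]
eef_rot: [0.817, 0.577, 0.003, -0.002]
force: [-2.0, -0.7, 1.5]
gripper_width: 62.4
t 6.1 reader tcp [-83.9  -7.6  40.3] yawerr -0.0003 tilt [0.002  0.0065] F [-2.  -0.7  1.5] w 62.4
```

```bash
python3 -m inch '[[0,0,0,-0.05,-0.1,0.5,6.2],[0,0,0,0,0,0,6.2]]'
python3 -c "
from h import *
st()";python3 -m inch '[[0,0,0,0,0,0.35,6.2],[0,0,0,0,0,0,6.2]]'
python3 - <<'E'
from h import *
st();i=ctrl.grab_frame("side")[100:300,160:420];w=ctrl.grab_frame("wrist")[130:330,200:420]
f=lambda a,k:cv2.resize(a[:,:,::-1],None,fx=k,fy=k,interpolation=cv2.INTER_CUBIC)
a=f(i,1.7);b=f(w,1.6);o=np.zeros((345,800,3),np.uint8);o[:a.shape[0],:a.shape[1]]=a;o[:b.shape[0],a.shape[1]:a.shape[1]+b.shape[1]]=b
cv2.imwrite("pics/p3.png",cv2.convertScaleAbs(o,alpha=1.2,beta=15))
E
```

```text
clock: 6.27
position: [499.4, 137.3, 35.5]
eef_rot: [0.817, 0.576, 0.004, -0.002]
force: [-1.7, -0.4, 3.0]
gripper_width: 62.1
t 6.27 reader tcp [-84.2  -7.6  35.5] yawerr -0.0004 tilt [0.0046 0.0069] F [-1.7 -0.4  3. ] w 62.1
clock: 6.43
position: [499.5, 137.6, 32.1]
eef_rot: [0.817, 0.576, 0.004, -0.001]
force: [0.1, -0.0, 2.9]
gripper_width: 62.0
t 6.43 reader tcp [-84.2  -7.2  32.1] yawerr -0.0004 tilt [0.0055 0.0075] F [ 0.1 -0.   2.9] w 62.0
```

View pics/p3.png

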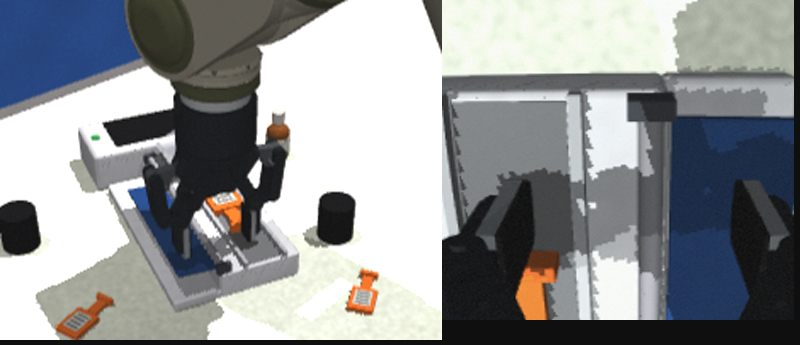

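The side view shows the paddle pressed down, with the right finger standing in the channel behind the push plate. In the wrist view the paddle's front edge is now horizontal, so the paddle is about level. I'll measure the angle.

```bash
python3 - <<'E'
from h import *
st();w=ctrl.grab_frame("wrist").astype(int)
b,r=w[...,2],w[...,0];m=(b>1.6*r)&(b>30)
for c in range(348,430,8):
    q=np.nonzero(m[:,c])[0];print(c,q.min() if len(q) else None,end="; ")
print("\nright edge",[ (row,np.nonzero(m[row,:470])[0].max()) for row in(208,214,220) if m[row].any()])
for g in(.35,.45,.5,.55,.6,.65,.7):print(g,fish(r2w(P,paddle(g)))[:2].round(1).tolist())
print("x plate",fish(r2w(P,[[-64,-31,42],[-64,-31,30]])).round(1).tolist(),"deck corner",fish(r2w(P,[[-120,-63.5,36],[-120,-24.5,36]])).round(1).tolist())
E
```

```text
t 6.53 reader tcp [-84.2  -7.3  32.5] yawerr -0.0003 tilt [0.0053 0.0073] F [-0.7  0.6  4.2] w 62.5
348 203; 356 203; 364 203; 372 203; 380 203; 388 203; 396 203; 404 203; 412 204; 420 204; 428 None; 
right edge [(208, np.int64(424)), (214, np.int64(424)), (220, np.int64(423))]
0.35 [[347.5, 204.7], [433.0, 209.1]]
0.45 [[348.0, 204.4], [431.4, 206.2]]
0.5 [[348.2, 204.2], [430.3, 204.8]]
0.55 [[348.3, 204.0], [429.0, 203.5]]
0.6 [[348.5, 203.8], [427.5, 202.2]]
0.65 [[348.6, 203.6], [425.9, 200.9]]
0.7 [[348.6, 203.5], [424.0, 199.7]]
x plate [[273.8, 299.4], [276.4, 287.3]] deck corner [[203.1, 190.6], [282.7, 189.8]]
```

```bash
python3 -m inch '[[0,0.004,0,-0.15,0,0.3,6.2],[0,0,0,0,0,0.1,6.2],[0,0,0,0,0.3,0,6.2]]'
python3 -c "
from h import *
st()";python3 -m inch '[[0,0,0,0,0.4,0,6.2],[0,0,0,0,0.4,0,6.2],[0,0,0,0,0.4,0,6.2],[0,0,0,0,0.4,0,6.2]]'
python3 -c "
from h import *
st()"
```

```text
clock: 6.83
position: [501.3, 135.8, 29.0]
eef_rot: [0.817, 0.577, 0.006, -0.003]
force: [-3.3, 2.0, 4.9]
gripper_width: 62.1
t 6.83 reader tcp [-81.9  -8.4  29. ] yawerr 0.0001 tilt [0.0066 0.0122] F [-3.3  2.   4.9] w 62.1
clock: 7.17
position: [512.0, 131.1, 28.5]
eef_rot: [0.816, 0.577, 0.002, -0.007]
force: [-4.7, 3.0, 6.3]
gripper_width: 62.0
t 7.17 reader tcp [-70.2  -9.2  28.5] yawerr 0.0018 tilt [-0.0046  0.0127] F [-4.7  3.   6.3] w 62.0
```

```bash
python3 -m inch '[[-0.003,-0.008,0,0,0.4,0,6.2],[0,0,0,0,0.4,0,6.2],[0,0,0,0,0.4,0,6.2],[0,0,0,0,0.4,0,6.2],[0,0,0,0,0.4,0,6.2],[0,0,0,0,0.4,0,6.2]]'
python3 - <<'E'
from h import *
st();i=ctrl.grab_frame("side")[130:290,190:390];w=ctrl.grab_frame("wrist")[130:330,200:440]
f=lambda a,k:cv2.resize(a[:,:,::-1],None,fx=k,fy=k,interpolation=cv2.INTER_CUBIC)
a=f(i,2);b=f(w,1.6);o=np.zeros((345,800,3),np.uint8);o[:a.shape[0],:a.shape[1]]=a;o[:b.shape[0],a.shape[1]:a.shape[1]+b.shape[1]]=b
cv2.imwrite("pics/p4.png",cv2.convertScaleAbs(o,alpha=1.2,beta=15))
st()
E
```

```text
clock: 7.67
position: [527.5, 124.6, 27.7]
eef_rot: [0.816, 0.578, -0.008, -0.009]
force: [-4.2, 2.8, 7.3]
gripper_width: 62.0
t 7.67 reader tcp [-53.5 -10.1  27.7] yawerr 0.0042 tilt [-0.0234  0.0053] F [-4.2  2.8  7.3] w 62.0
t 7.77 reader tcp [-52.9 -10.1  27.7] yawerr 0.0039 tilt [-0.0223  0.0051] F [-3.5  2.2  7.1] w 61.9
```

View pics/p4.png

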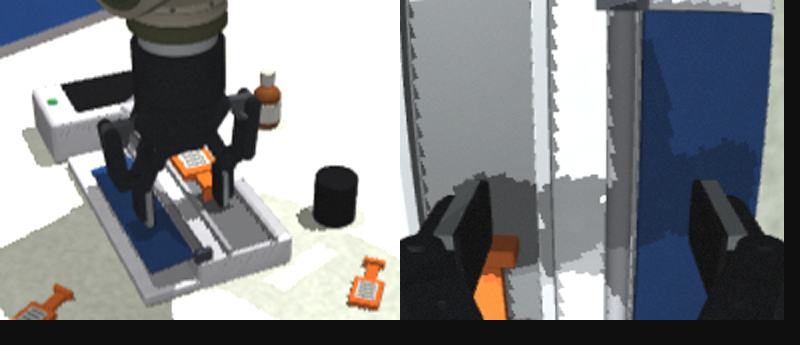

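The side view shows the finger tight behind the plate and the paddle down. I'll carry on, correcting the small tilt.

```bash
python3 -m inch '[[-0.015,0.002,0.004,0.08,0.4,-0.05,6.2],[-0.01,0,0,0,0.4,0,6.2],[-0.004,0,0,0,0.4,0,6.2],[-0.004,0,0,0,0.4,0,6.2],[-0.004,0,0,0,0.4,0,6.2]]'
python3 -c "
from h import *
st()"
```

```text
clock: 8.18
position: [541.2, 119.9, 27.7]
eef_rot: [0.816, 0.577, -0.002, 0.002]
force: [-4.6, 2.1, 6.5]
gripper_width: 62.0
t 8.18 reader tcp [-39.  -10.   27.7] yawerr 0.0018 tilt [-0.0006 -0.0046] F [-4.6  2.1  6.5] w 62.0
```

```bash
python3 -m inch '[[-0.003,0.003,0.002,0.05,0.4,-0.03,6.2],[-0.003,0,0,0,0.4,0,6.2],[-0.003,0,0,0,0.4,0,6.2],[-0.003,0,0,0,0.4,-0.03,6.2],[-0.003,0,0,0,0.4,0,6.2],[-0.003,0,0,0,0.4,0,6.2],[-0.003,0,0,0,0.4,0,6.2]]'
python3 -c "
from h import *
st()"
python3 -m inch '[[-0.003,0.002,0.002,0.05,0.4,-0.03,6.2],[-0.003,0,0,0,0.4,0,6.2],[-0.003,0,0,0,0.4,0,6.2],[-0.003,0,0,0,0.4,-0.03,6.2]]'
python3 -c "
from h import *
st()"
```

```text
clock: 8.77
position: [559.7, 113.1, 27.9]
eef_rot: [0.816, 0.578, -0.002, 0.003]
force: [-5.2, 2.9, 7.1]
gripper_width: 62.2
t 8.77 reader tcp [-19.3 -10.2  27.9] yawerr 0.0028 tilt [-0.0002 -0.0069] F [-5.2  2.9  7.1] w 62.2
clock: 9.1
position: [570.5, 109.4, 28.2]
eef_rot: [0.816, 0.578, -0.002, 0.003]
force: [-3.7, 3.2, 4.9]
gripper_width: 61.9
t 9.1 reader tcp [ -7.9 -10.1  28.2] yawerr 0.0025 tilt [ 0.0001 -0.0079] F [-3.7  3.2  4.9] w 61.9
```

```bash
python3 -m inch '[[-0.003,-0.003,0.002,0.05,0.4,0,6.2],[-0.003,0,0,0,0.4,0,6.2],[-0.003,0,0,0,0.4,0,6.2]]'
python3 -c "
from h import *
st()"
python3 -m inch '[[-0.003,0,0,0,0.4,0,6.2],[-0.003,0,0,0,0.35,0,6.2]]'
python3 - <<'E'
from h import *
st();i=ctrl.grab_frame("side")[130:290,190:390];w=ctrl.grab_frame("top")[100:240,260:380]
f=lambda a,k:cv2.resize(a[:,:,::-1],None,fx=k,fy=k,interpolation=cv2.INTER_CUBIC)
a=f(i,2.2);b=f(w,2.5);o=np.zeros((352,800,3),np.uint8);o[:a.shape[0],:a.shape[1]]=a;o[:b.shape[0],a.shape[1]:a.shape[1]+b.shape[1]]=b
cv2.imwrite("pics/p5.png",cv2.convertScaleAbs(o,alpha=1.3,beta=15))
st()
E
```

```text
clock: 9.35
position: [578.6, 106.7, 28.1]
eef_rot: [0.816, 0.577, -0.004, 0.005]
force: [-4.8, 2.6, 6.9]
gripper_width: 61.9
t 9.35 reader tcp [ 0.7 -9.9 28.1] yawerr 0.0017 tilt [-0.0011 -0.0132] F [-4.8  2.6  6.9] w 61.9
clock: 9.52
position: [583.6, 104.9, 28.0]
eef_rot: [0.816, 0.578, -0.005, 0.006]
force: [-5.0, 3.0, 7.6]
gripper_width: 62.1
t 9.52 reader tcp [  5.9 -10.   28. ] yawerr 0.0025 tilt [-0.0011 -0.0146] F [-5.   3.   7.6] w 62.1
t 9.62 reader tcp [ 6.3 -9.9 28.1] yawerr 0.0024 tilt [-0.0002 -0.0147] F [-2.5  1.6  6.5] w 61.7
```

View pics/p5.png

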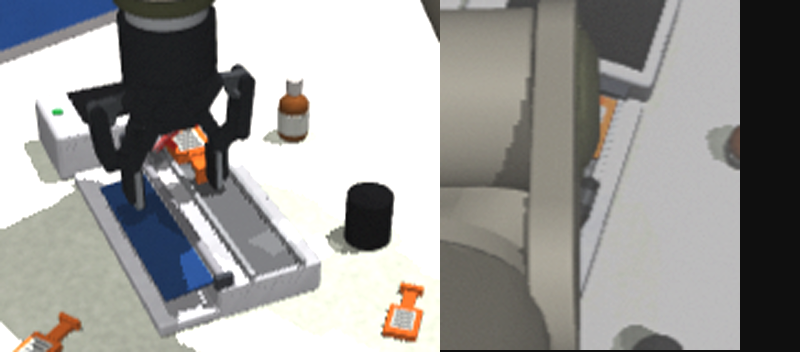

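The side view shows the cassette going in under the raised red lip with the paddle still held down. I'll push on until I feel the stop.

```bash
for k in 1; do python3 -m inch '[[-0.003,-0.006,0.002,0,0.35,0,6.2],[-0.003,0,0,0,0.3,0,6.2]]' >/dev/null; python3 -c "
from h import *
st()"; done
python3 -m inch '[[-0.003,-0.003,0,0,0.3,0,6.2]]' >/dev/null
python3 -c "
from h import *
st()"
```

```text
t 9.78 reader tcp [  9.7 -10.1  27.9] yawerr 0.0008 tilt [-0.004  -0.0215] F [-11.5   6.2  10.4] w 62.0
t 9.87 reader tcp [  9.7 -10.2  27.7] yawerr 0.0006 tilt [-0.0093 -0.0239] F [-13.9   7.4  12.4] w 61.8
```

The force spike came at 9.7, and I expected about 9, so the cassette is against the stop. Hold one row, back off from the plate with the paddle still down, check, then rise.

```bash
python3 -m inch '[[0,0.003,0,0,0.15,0,6.2],[0,0,0,0,-0.4,0,6.2],[0.003,0.004,0,0,-0.5,0,6.2],[0,0.004,0,0,-0.5,0,6.2]]'
python3 - <<'E'
from h import *
st()
w=ctrl.grab_frame("wrist")[130:330,200:440];i=ctrl.grab_frame("side")[130:290,190:390]
f=lambda a,k:cv2.resize(a[:,:,::-1],None,fx=k,fy=k,interpolation=cv2.INTER_CUBIC)
a=f(i,2);b=f(w,1.6);o=np.zeros((345,800,3),np.uint8);o[:a.shape[0],:a.shape[1]]=a;o[:b.shape[0],a.shape[1]:a.shape[1]+b.shape[1]]=b
cv2.imwrite("pics/p6.png",cv2.convertScaleAbs(o,alpha=1.2,beta=15))
st()
E
```

```text
clock: 10.2
position: [577.7, 107.3, 30.1]
eef_rot: [0.817, 0.576, -0.005, 0.005]
force: [5.0, -1.6, 5.3]
gripper_width: 62.0
t 10.2 reader tcp [-0.4 -9.6 30.1] yawerr -0.0005 tilt [-0.0016 -0.0135] F [ 5.  -1.6  5.3] w 62.0
t 10.3 reader tcp [-1.2 -9.7 30.1] yawerr -0.0004 tilt [-0.0028 -0.0132] F [ 1.3 -0.   5.9] w 61.6
```

View pics/p6.png

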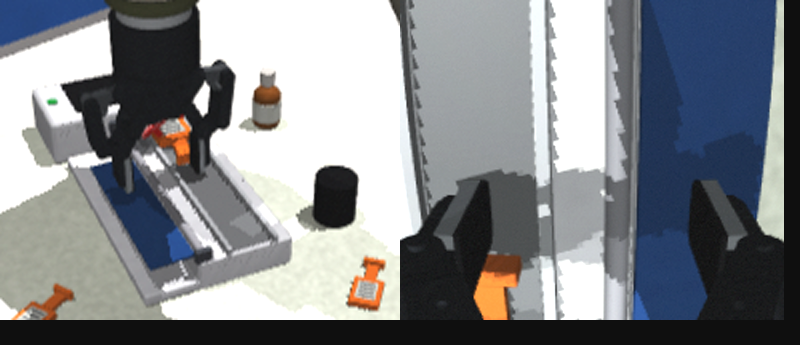

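The push plate stayed put: it's at wrist pixel (275,289), now clear of the finger. I'll check its x position before letting go.

```bash
python3 - <<'E'
from h import *
for x in(12,16,20,24):print(x,fish(r2w(P,[[x,-31,42],[x,-31,30]])).round(1).tolist())
# paddle mask check of own calibration: rod/front reference earlier plate at -64 with tcp -84.2
E
```

```text
12 [[276.5, 290.1], [279.5, 278.1]]
16 [[277.0, 296.8], [279.9, 284.5]]
20 [[277.5, 303.2], [280.4, 290.8]]
24 [[278.0, 309.5], [280.8, 296.8]]
```

The plate's bottom edge at row 289 gives x of about 19 to 20, so it's home. Release and rise.

```bash
python3 -m inch '[[0,0,0,0,-0.2,-0.6,6.2],[0,0,0,0,-0.2,-0.8,6.2],[0,0,0,0,-0.2,-1.5,6.2],[0,0,0,0,0,-3,6.2],[0,0,0,0,0,-4,6.2],[0,0,0,0,0,-4,6.2],[0,0,0,0,0,-4,6.2],[0,0,0,-4,-1,0,6.2],[0,0,0,-4,-2,0,6.2],[0,0,0,-4,-3,0,6.2],[0,0,0,-4,-4,0,6.2],[0,0,0,-4,-4,0,6.2],[0,0,0,-4,-4,0,6.2],[0,0,0,0,0,0,6.2],[0,0,0,0,0,0,6.2]]'
python3 - <<'E'
from h import *
st();t=ctrl.grab_frame("top")[65:265,225:375];i=ctrl.grab_frame("side")[150:290,200:350]
cv2.imwrite("pics/topE.png",ctrl.grab_frame("top")[:,:,::-1])
f=lambda a,k:cv2.resize(a[:,:,::-1],None,fx=k,fy=k,interpolation=cv2.INTER_CUBIC)
a=f(t,3);b=f(i,2.33);o=np.zeros((600,800,3),np.uint8);o[:a.shape[0],:a.shape[1]]=a;o[:b.shape[0],a.shape[1]:a.shape[1]+b.shape[1]]=b
def dr(n,off,s,sh,Pt):
    cv2.polylines(o,[((proj(n,r2w(P,Pt))-off+.5)*s+sh).astype(np.int32)],True,(0,255,0),1)
o=cv2.convertScaleAbs(o,alpha=1.4)
for n,off,s,sh in(("top",[225,65],3,[0,0]),("side",[200,150],2.33,[450,0])):
    dr(n,off,s,sh,paddle());dr(n,off,s,sh,[[20,-57,42],[20,-31,42]])
cv2.imwrite("pics/end.png",o)
for n in("cap_a","oil"):print(n,[(np.round(d["at"]).tolist(),round(d["conf"],2)) for d in ctrl.spot_in("top",n)])
E
```

```text
clock: 11.55
position: [359.0, -30.2, 223.7]
eef_rot: [0.816, 0.578, -0.012, 0.003]
force: [-0.1, 0.2, 0.1]
gripper_width: 62.0
t 11.55 reader tcp [-160.4 -212.4  223.7] yawerr 0.0028 tilt [-0.0155 -0.0184] F [-0.1  0.2  0.1] w 62.0
cap_a [([679.0, 249.0, 45.0], 0.64), ([460.0, 3.0, 46.0], 0.56)]
oil [([613.0, -68.0, 42.0], 0.55)]
```

View pics/end.png

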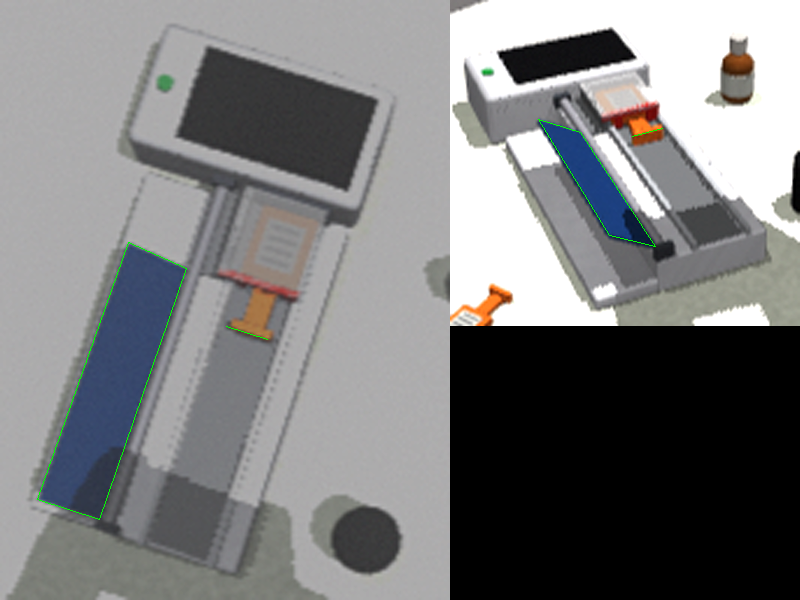

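The gate is shut: the paddle is back on its rest outline. The cassette body is behind the lip, and the plate's rear edge sits on the line predicted for home. One last numeric check, using the same mask measurement as at the start.

```bash
python3 - <<'E'
from h import *
i=ctrl.camera_info("top");K=np.array(i["intrinsics"]);T=np.array(i["extrinsics"])
for f in("top0","topE"):
    im=cv2.imread(f"pics/{f}.png").astype(int);m=(im[...,2]>1.6*im[...,0])&(im[...,2]>im[...,1]*1.25)&(im[...,2]>70);m[:140]=0;m[235:]=0;m[:,:280]=0;m[:,330:]=0
    ys,xs=np.nonzero(m);d=(np.c_[xs,ys,np.ones(len(xs))]@np.linalg.inv(K).T)@T[:3,:3].T;W=T[:3,3]+d*((42-T[2,3])/d[:,2:])
    c,s=np.cos(P[2]),np.sin(P[2]);X=(W[:,0]-P[0])*c+(W[:,1]-P[1])*s;Y=-(W[:,0]-P[0])*s+(W[:,1]-P[1])*c
    k=(Y>-60)&(Y<-28)&(X<X.min()+10); print(f,np.sort(X)[:6].round(1),Y[k].mean().round(1))
E
python3 -c "
from plant import ctrl
ctrl.job_done()"
```

```text
top0 [-63.9 -63.9 -63.8 -63.8 -63.8 -63.3] -45.1
topE [19.9 20.  20.  20.4 20.5 20.5] -46.1
the job is handed in; nothing more can be done
```

The orange cassette is loaded fully home in the reader, the gate has sprung shut behind it, and I've handed the job in. No verdict was reported.

One fingertip pressed the paddle down while the other pushed the cassette about 84 mm along its channel. I measured the gate at about 0.5 rad from the wrist picture, then pressed about 3 mm further before pushing. When the wrist force jumped at the stop, I backed off the push plate with the paddle still down, then rose and moved clear.

What the last checks showed:
- **Cassette position:** the push plate's rear edge is at reader x = 20 mm, where it should be when home. An earlier wrist-view estimate gave 19–20 mm, so the two agree within the 2 mm camera calibration.
- **Gate:** the paddle matches its rest outline in the top and side pictures, so it is shut.
- **Bystanders:** the oil bottle and cap_b (left) are within about 2 mm of where they started. cap_a (right) wasn't found in the first top picture; against the first side view it differs by about 10 mm, roughly as cap_b does between the two cameras. I saw no movement of it in the pictures.
- **Robot:** the wrist force reads about zero and the gripper is well clear.

One reading was slightly off: the plate's middle came out at y = -46 mm rather than -44 mm. It read -45 mm before the push, so I took this as calibration error.

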